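# Clip the hand fork into its sprung tool holder

### The arm

A 6-joint arm with a two-finger parallel gripper is mounted at the origin on the work surface. World frame = base frame: x ahead of the robot, y to its left, z up, the work surface at z = 0. Lengths are in m, angles in rad, forces in N, time in s.
With the tool pointing down it reaches from about 0.15 to 0.775 m from the base axis. Payload 6.1 kg.
Tool frame: the origin (TCP) lies at the very end of the fingers, on their centre line; the grasp point (between the pads) lies 19 mm behind it; z points along the fingers, y is the line along which they close (so a half turn about z gives the same grasp; the last joint's range is limited). The gripper opens to 85 mm and grips with 20 to 120 N. Pads are 22 mm wide; open, the fingers measure 114 mm over their backs; the gripper's body (76 mm by 85 mm) begins 54 mm behind the grasp point. The pads swing forward as they close: fully open they stand 13 mm farther back than shut.
Start: joints at [-1.284, 0.126, -0.04, 1.405, 0, 1.571], TCP at [0.149, -0.504, 0.193] pointing down, gripper open.
Joint ranges: [-2.72, 2.72], [-0.95, 1.95], [-1.27, 1.35], [-1.78, 2.02], [-1.46, 1.47], [-3.14, 3.14]. Speed limits (rad/s): [2.39, 2.39, 3.01, 3.14, 3.14, 3.14].

### API

Orientations are given as a unit quaternion [w, x, y, z].
In Python, from station import r gives the robot as it stands.
- The arm moves only by the tool move_arm, never from a script. Its argument "deltas" is a list of rows, each a list of 3 entries, a list of its own where there are three numbers: the finger opening in m, from 0 to 0.0854, then the shift along the tool's x, y, z in m, then the turn, a rotation vector about the tool's x, y, z in rad. A call has exactly 5 rows; each row is the pose to reach, as a shift and turn from the pose commanded when the call began, along the tool's axes at that moment; what a row does not reach only later rows make up. A row lasts 1/12 s, in which the tool goes at most 41.7 mm and 7.16 degrees, less where a joint would pass 70% of its speed; a pose out of reach is approached as far as the arm can. A call with a gripper value outside its range is refused whole. The fingers move at their own pace and stop on an object; "force" is the grip in N (left out, the last holds). Time passes only in rows, so rows that repeat a pose let the fingers close, or fill a call up. It gives the time, the measured TCP pose, the force, the opening and the grip force at its end, in the units of the state.
- r.observe(): the state, without advancing time (a new reading comes with each control period).
- r.grab_frame(name): name is "side" or "top" or "wrist"; returns a dict with "img" (400x640x3 uint8, blue, green, red), "mtx" (3x3 intrinsics, pixels), "R" (3x3) and "t" (3): a world point X has camera coordinates R X + t; the wrist camera has in their place "T_tool_cam" (4x4, takes a point from camera to tool coordinates, whose origin is the TCP and whose axes are the flange's). Camera axes: x right, y down, z forward; pixel columns grow to the right and rows downward; lengths in m; the calibration is good to about 2 mm. A picture is of the moment at which its call begins: read the wrist's pose just before it. There is no depth.
- r.finish_job(): hands the job in; it is judged then, once.
The state is a dict: "time": time; "q": joint angles; "qvel": joint speeds; "tau": joint torques, N m; "ee_pos": TCP position; "eef_rot": TCP orientation; "contact_force": force on the tool from outside, world axes, zero at the start; "ft_torque": the same for the moment, N m; "opening": finger opening in m; "finger_force": force on a finger pad.
Only numpy, scipy, OpenCV 4.12 (cv2) and the standard library are available. Lean on these libraries where they do the work, as an engineer would, in place of code of your own. Each camera call takes 0.05 s, during which the arm holds its last target. There are 200 camera calls.

### The job

Put the wooden-handled hand fork away in the green tool holder: lay its handle along the trough with the tines sticking out over the end that has no orange jaw, and press it down past the sprung jaw and against the stiff brass ejector pin until the handle is level and fully home with the jaw snapped shut over it, then let go. Press firmly but feel for the stop: the plastic cracks if it is leaned on with more than about 60 N. Leave the grey pots and the white pot where they stand.

Things in the scene. Friction and masses are not known exactly. Their poses are not given: they have to be found in the camera images.
- garden_fork: Loose hand fork, about 0.14 kg, lying flat. Round wooden handle, 24 mm diameter, 130 mm long, along x; towards +x follow an 8 mm steel neck and a cranked head with three tines, 66 mm wide. Origin: on the table under the handle's middle, z up; handle axis 12 mm above it, head and tines at 0 to 8 mm. Balances some 40 mm from the handle's middle towards the tines.
- handle_mid (a point): Middle of the handle, on its axis, 12 mm above the hand fork's origin.
- tine_tip (a point): Tip of the middle tine, 187 mm from the handle's middle along the hand fork's x and 9 mm below the handle's axis.
- holder: Green plastic holder fixed to the table; origin: centre of its underside, x along the trough, z up. Foot 160 x 64 x 6 mm; block 120 (x) x 45 mm with a trough open at both ends: floor at height 48 mm, walls 27 mm apart, flared at the top and 69 mm high, so fingers round the handle meet the walls before it is home. At x = -45 to -27 mm: fixed prong 96 mm high at -y, orange jaw at +y.
- seat (a point): Where the middle of the handle's axis belongs when home: 60 mm above the holder's origin, same axes; tines out past the +x end. The handle's top is then 72 mm up, 3 mm above the walls. Merely laid in, the handle rests tilted on the jaw's slope; its jaw end can be pushed down with closed fingertips on its top just beside the jaw, near the middle of the holder.
- jaw (a joint): Angle of the orange sprung jaw, hinged along the trough low on the holder's +y side. 0: shut, nose over the trough. Grows as it is pushed outwards; some 0.15 rad lets the handle by; a spring shuts it (0.09 N m at 0, plus 0.35 N m per rad). Pressing the handle past it with the fingertips takes some 5 to 12 N; it shuts fully only once the pin is down and the handle home.
- jaw_nose (a point): Tip of the jaw's nose, middle of its 17 mm width: at x = -36, y = +6, z = 73 mm in the holder's frame when shut. The nose's underside is 71 mm above the table; from its tip a steep slope rises outwards to 95 mm.
- pot_stack: Bystander: stack of four nested grey plastic pots, 108 mm across, 138 mm high; origin at the centre of its underside.
- white_pot: Bystander: white ceramic pot, 128 mm across the rim, 110 mm high; origin at the centre of its underside.
- pin (a joint): How far the brass ejector pin is pushed down, m: 0 = standing 6 mm proud of the trough floor, 0.006 = flush. 12 mm across, on the trough's centre line at x = -36 mm, beside the jaw. No spring: it is stiff (15 N at the pin, some 17 to 23 N by fingertips pressing on the handle near the holder's middle) and stays where it is pushed. Below it is the rigid floor.
- pin_top (a point): Centre of the ejector pin's top; at x = -36, y = 0 in the holder's frame, 54 mm above the table when it stands proud.

How it is judged:
On the way, in this order (a step that is already met when the one before it is completed fails the run):
1. the hand fork is lifted clear of the table in the gripper (height (world z) of handle_mid above 0.06 m and contact force between the fingers and garden_fork above 1 N), for 0.1 s.
2. the handle pushes the sprung jaw open (value of joint jaw above 0.08 rad and contact force between garden_fork and jaw above 0.5 N and horizontal distance between handle_mid and seat below 0.03 m), for 0.02 s.
At the end, for the whole second after the job is handed in: The hand fork is released and at rest in the holder: the middle of its handle within 15 mm of the trough's middle and within 2 mm of the seated height, lying along the trough and level within 0.05 rad, tines out beyond the end without the jaw, and the jaw back within 0.03 rad of shut (horizontal distance between handle_mid and seat below 0.015 m and z of handle_mid in the frame of seat between -0.002 and 0.002 m and angle between the x axis of garden_fork and the x axis of holder, either way round below 0.05 rad and x of tine_tip in the frame of seat above 0.1 m and value of joint jaw below 0.03 rad and linear speed of garden_fork below 0.02 m/s); the robot touches nothing.
It fails at once if the holder is leaned on hard: over 60 N between the hand fork and the holder (contact force between garden_fork and holder above 60 N).
It fails at once if the fingers lean hard on the holder: over 60 N (contact force between the fingers and holder above 60 N).
It fails at once if a pot is shifted by more than 30 mm or tipped (distance of any of pot_stack, white_pot from where it was at the start of the episode above 0.03 m or angle between any of pot_stack, white_pot's own z axis and vertical above 0.5 rad).
It also fails if it takes over 40 s, if anything falls off the work surface, if the arm or the gripper's body presses on something with over 40 N, if the wrist force passes 120 N, or if a joint passes its speed limit or range.

## Working session

There is one attempt and no reset: what is moved stays moved. The work goes in short steps, Python scripts to look and compute and a tool call to move; the robot and the scene stay as the last step left them, time stands still between calls to the robot, and variables do not carry over. Pictures are saved under pics/ and viewed, at most 12 in all, crops included, and the job is handed in when it is done.

Besides the shell and the picture viewer there is one more tool, called after "Request:" as name(argument=value, ...), one argument or row to a line, values as JSON. move_arm: Moves the arm, as the interface text tells. Its arguments: {"type":"object","properties":{"deltas":{"type":"array"},"force":{"type":"number"}},"required":["deltas"]}

```bash
mkdir -p pics; ls; python3 - <<'E'
from station import r
import cv2,pickle
o=r.observe();print(o)
for n in("top","side"):
    f=r.grab_frame(n);pickle.dump(f,open(n+".pkl","wb"));cv2.imwrite(f"pics/{n}0.png",f["img"]);print(n,f["mtx"],f["R"],f["t"])
E
```

```text
pics
{'time': 0.0, 'q': array([-1.28401523e+00,  1.26396834e-01, -4.05818889e-02,  1.40539805e+00,
       -6.63417862e-07,  1.57082197e+00]), 'qvel': array([-0.00068509, -0.00080117,  0.00199359,  0.00047504,  0.0019764 ,
       -0.00057693]), 'tau': array([ 9.88767238e-05, -4.35917509e+01,  3.52922273e+01,  1.72387582e-02,
       -7.61753404e-05, -5.63107321e-06]), 'ee_pos': array([ 0.14837604, -0.50312288,  0.19253164]), 'eef_rot': array([-7.82064429e-04,  9.89738701e-01,  1.42886948e-01, -1.13260976e-04]), 'contact_force': array([ 0.18739046, -0.05536431,  0.31058271]), 'ft_torque': array([0.01128907, 0.00047426, 0.02918266]), 'finger_force': 0.0, 'opening': 0.08539708774594011}
top [[446.79784616   0.         320.24329614]
 [  0.         446.79784616 198.85167979]
 [  0.           0.           1.        ]] [[ 0.01255319 -0.99965388  0.02312008]
 [-0.98325026 -0.01654513 -0.18150806]
 [ 0.18182776 -0.02045432 -0.98311764]] [-0.02085387  0.58079365  1.41831005]
side [[388.19859431   0.         327.53224426]
 [  0.         388.19859431 197.55732052]
 [  0.           0.           1.        ]] [[-0.82289308 -0.5678734  -0.01915131]
 [-0.30525641  0.47026616 -0.82805088]
 [ 0.47923428 -0.67555128 -0.56032577]] [0.45925428 0.24020689 0.86856699]
```

View pics/top0.png

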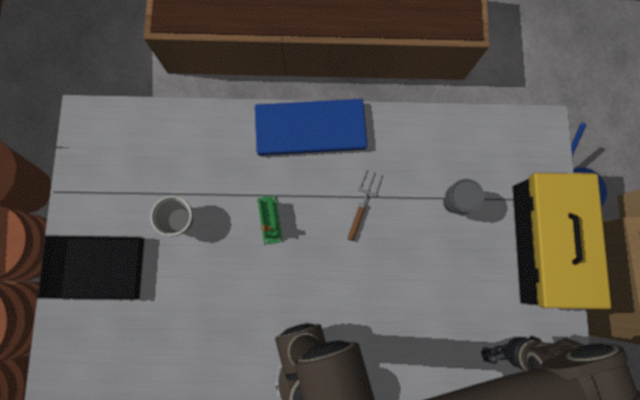

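View pics/side0.png

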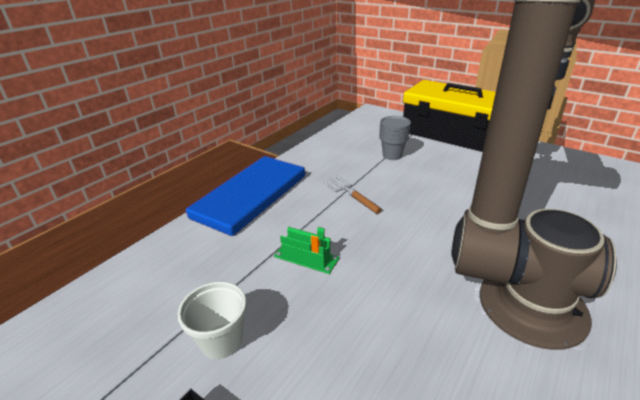

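The top view shows the fork with its handle from about (352,239) to (362,209) and its tines near (372,180). The holder is at about (270,219), with the orange jaw near (266,230). I'll enlarge both.

```bash
python3 - <<'E'
import cv2,pickle,numpy as np
t=pickle.load(open("top.pkl","rb"))["img"];s=pickle.load(open("side.pkl","rb"))["img"]
a=cv2.resize(t[165:250,250:390],None,fx=5.7,fy=5.7,interpolation=cv2.INTER_CUBIC)
cv2.imwrite("pics/topc.png",a);print(a.shape)
E
```

```text
(484, 798, 3)
```

View pics/topc.png

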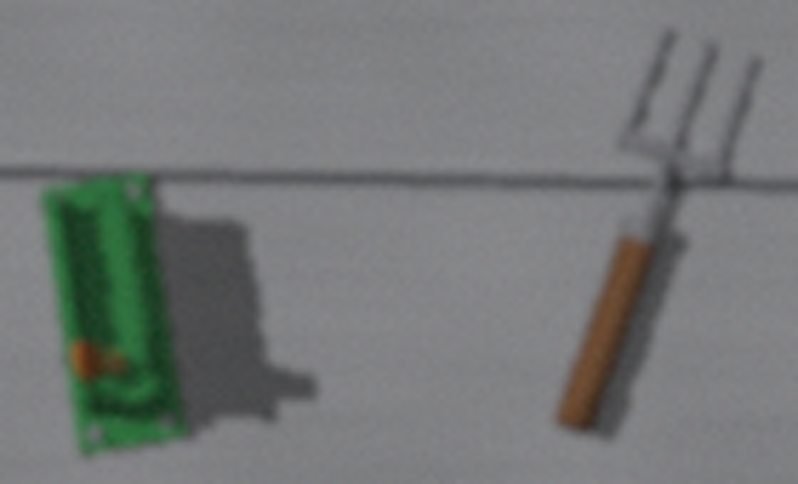

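The crop shows the foot corners at about (45,192), (150,176), (187,435) and (83,453). The handle axis runs from (574,424) to (636,235), and the middle tine tip is at (712,45).

```bash
cat > h.py <<'E'
import numpy as np
def ray(f,uv,z):
    d=f["R"].T@np.linalg.solve(f["mtx"],[uv[0],uv[1],1]); c=-f["R"].T@f["t"]
    return c+d*(z-c[2])/d[2]
E
python3 - <<'E'
import pickle,numpy as np
from h import *
from scipy.spatial.transform import Rotation as R
f=pickle.load(open("top.pkl","rb"))
g=lambda p,z:ray(f,((p[0]+.5)/5.7+250-.5,(p[1]+.5)/5.7+165-.5),z)
P=[g(p,.006) for p in[(45,192),(150,176),(187,435),(83,453)]]
for i in range(4):print(P[i].round(4),np.linalg.norm(P[i]-P[(i+1)%4]).round(4))
c=np.mean(P,0);d=(P[0]+P[1]-P[2]-P[3]);print("holder",c,np.arctan2(d[1],d[0]))
a,b,t=g((574,424),.012),g((636,235),.012),g((712,45),.003)
print("fork",a,b,t,np.linalg.norm(a-b),np.linalg.norm(a-t))
d=t-a;print(np.arctan2(d[1],d[0]),np.arctan2((b-a)[1],(b-a)[0]))
u=d/np.linalg.norm(d);print("mid", a+u*.065, t-u*.187)
for n in [(92,365),(125,365)]:print(g(n,.08))
from station import r
o=r.observe();q=o["eef_rot"];M=R.from_quat(q[[1,2,3,0]]).as_matrix();print(M.round(4))
print(r.grab_frame("wrist")["T_tool_cam"])
E
```

```text
[0.5882 0.1996 0.006 ] 0.063
[0.599  0.1375 0.006 ] 0.1562
[0.445  0.1112 0.006 ] 0.0614
[0.4336 0.1716 0.006 ] 0.1571
holder [0.51644151 0.15497983 0.006     ] 0.17431309433566533
fork [ 0.45419826 -0.11521176  0.012     ] [ 0.56705098 -0.15206549  0.012     ] [ 0.6861844  -0.19976081  0.003     ] 0.11871788109619943 0.24707713919166233
-0.3494959194340141 -0.31564660524569965
mid [ 0.51522818 -0.13745456  0.00963232] [ 0.510606   -0.13576997  0.00981164]
[0.4767786  0.16066923 0.08      ]
[0.47705919 0.14227332 0.08      ]
[[ 9.591e-01  2.829e-01 -4.000e-04]
 [ 2.829e-01 -9.591e-01  1.400e-03]
 [ 0.000e+00 -1.400e-03 -1.000e+00]]
[[ 1.12700264e-03 -9.58698433e-01 -2.84422300e-01  7.19040603e-02]
 [ 9.99999068e-01  1.29960121e-03 -4.18124912e-04 -3.68223346e-04]
 [ 7.70491264e-04 -2.84421564e-01  9.58699004e-01 -1.79926263e-01]
 [ 0.00000000e+00  0.00000000e+00  0.00000000e+00  1.00000000e+00]]
```

Request:
move_arm(
  deltas=[
    [0.0854,[0.035,-0.016,0],[0,0,0.11]],
    [0.0854,[0.07,-0.032,0],[0,0,0.22]],
    [0.0854,[0.105,-0.049,0],[0,0,0.33]],
    [0.0854,[0.14,-0.065,0],[0,0,0.44]],
    [0.0854,[0.175,-0.081,0],[0,0,0.55]],
  ],
)

```text
time: 0.57
ee_pos: [0.2921, -0.3769, 0.1931]
eef_rot: [-0.0, 0.992, -0.13, -0.0]
contact_force: [-0.2, -1.2, 0.8]
opening: 0.0855
finger_force: 0.0
```

```bash
cat >> h.py <<'E'
from scipy.spatial.transform import Rotation as Rn
def go(o,p,yaw):
    "tool-frame shift and turn to reach TCP p with tool pointing down, tool x at world yaw"
    q=np.array(o["eef_rot"]);A=Rn.from_quat(q[[1,2,3,0]])
    T=Rn.from_matrix(np.array([[np.cos(yaw),np.sin(yaw),0],[np.sin(yaw),-np.cos(yaw),0],[0,0,-1]]))
    print("t",o["time"],"pos",o["ee_pos"].round(4),"F",o["contact_force"].round(1),"open",round(o["opening"],4))
    print("shift",A.inv().apply(np.array(p)-o["ee_pos"]).round(4),"turn",(A.inv()*T).as_rotvec().round(4))
E
python3 -c "
from h import*;from station import r
go(r.observe(),[.548,-.149,.18],-.345)"
```

```text
t 0.5667 pos [ 0.2921 -0.3769  0.1931] F [-0.2 -1.2  0.8] open 0.0855
shift [ 0.1885 -0.2862  0.0131] turn [-0.0002  0.0002  0.0843]
```

Request:
move_arm(
  deltas=[
    [0.0854,[0.02,-0.03,0.001],[0,0,0.02]],
    [0.0854,[0.04,-0.06,0.003],[0,0,0.04]],
    [0.0854,[0.06,-0.09,0.005],[0,0,0.06]],
    [0.0854,[0.08,-0.12,0.007],[0,0,0.08]],
    [0.0854,[0.1,-0.15,0.009],[0,0,0.084]],
  ],
)

```text
time: 0.98
ee_pos: [0.4268, -0.2569, 0.1841]
eef_rot: [0.0, 0.986, -0.169, -0.0]
contact_force: [0.9, -1.2, 0.2]
opening: 0.0851
finger_force: 0.0
```

```bash
python3 -c "
from h import*;from station import r
go(r.observe(),[.548,-.149,.18],-.345)"
```

```text
t 0.9833 pos [ 0.4268 -0.2569  0.1841] F [ 0.9 -1.2  0.2] open 0.0851
shift [ 0.0783 -0.1421  0.0041] turn [0.0001 0.0001 0.0055]
```

Request:
move_arm(
  deltas=[
    [0.0854,[0.02,-0.035,0.001],[0,0,0.006]],
    [0.0854,[0.04,-0.07,0.002],[0,0,0.006]],
    [0.0854,[0.06,-0.105,0.003],[0,0,0.006]],
    [0.0854,[0.078,-0.142,0.004],[0,0,0.006]],
    [0.0854,[0.078,-0.142,0.004],[0,0,0.006]],
  ],
)

```text
time: 1.4
ee_pos: [0.5435, -0.1667, 0.1788]
eef_rot: [-0.009, 0.988, -0.153, 0.001]
contact_force: [-1.3, 0.8, -0.0]
opening: 0.0852
finger_force: 0.0
```

```bash
python3 - <<'E'
from h import*;from station import r
import cv2,pickle
o=r.observe()
go(o,[.548,-.149,.18],-.345)
f=r.grab_frame("wrist");cv2.imwrite("pics/w1.png",f["img"]);pickle.dump((o,f),open("w1.pkl","wb"))
E
```

```text
t 1.4 pos [ 0.5435 -0.1667  0.1788] F [-1.3  0.8 -0. ] open 0.0852
shift [-0.0011 -0.0182 -0.0008] turn [-0.0174  0.0013  0.0383]
```

View pics/w1.png

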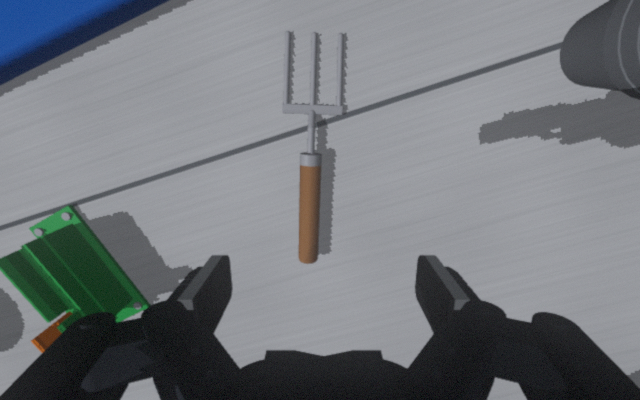

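The fork handle runs from (308,262) to the ferrule end at (310,153), and the middle tine tip is at (316,33). The view is clear, so I'll compute from these.

```bash
cat >> h.py <<'E'
def wray(o,f,uv,z):
    q=np.array(o["eef_rot"]);A=np.eye(4);A[:3,:3]=Rn.from_quat(q[[1,2,3,0]]).as_matrix();A[:3,3]=o["ee_pos"]
    W=np.linalg.inv(A@f["T_tool_cam"]);return ray(dict(mtx=f["mtx"],R=W[:3,:3],t=W[:3,3]),uv,z)
E
python3 - <<'E'
from h import*;import pickle
from station import r
o,f=pickle.load(open("w1.pkl","rb"))
a,b,t=wray(o,f,(308.5,261),.012),wray(o,f,(310.5,153),.012),wray(o,f,(316,33),.003)
d=b-a;print(a,b,t,np.linalg.norm(d),np.linalg.norm(t-a));yaw=np.arctan2((t-a)[1],(t-a)[0]);print(yaw,np.arctan2(d[1],d[0]))
u=np.r_[np.cos(yaw),np.sin(yaw),0];m=t-.187*u;print("mid",m,(a+b)/2)
go(r.observe(),[*((a+b)/2+.035*u)[:2],.1],yaw)
E
```

```text
[ 0.44823482 -0.11454507  0.012     ] [ 0.57264365 -0.15796385  0.012     ] [ 0.685912   -0.20051951  0.003     ] 0.13176777084027586 0.252909159908256
-0.34708428230652155 -0.3357843674992259
mid [ 0.51006309 -0.13691007  0.003     ] [ 0.51043923 -0.13625446  0.012     ]
t 1.45 pos [ 0.5419 -0.1678  0.1791] F [-0.  -0.8  0.2] open 0.0855
shift [-0.0045 -0.0179  0.0794] turn [-0.0161  0.0021  0.0382]
```

Request:
move_arm(
  deltas=[
    [0.0854,[-0.002,-0.01,0.02],[-0.016,0.002,0.038]],
    [0.0854,[-0.0045,-0.018,0.04],[-0.016,0.002,0.038]],
    [0.0854,[-0.0045,-0.018,0.06],[-0.016,0.002,0.038]],
    [0.0854,[-0.0045,-0.018,0.08],[-0.016,0.002,0.038]],
    [0.0854,[-0.0045,-0.018,0.08],[-0.016,0.002,0.038]],
  ],
)

```text
time: 1.87
ee_pos: [0.5321, -0.1696, 0.0967]
eef_rot: [-0.009, 0.987, -0.158, -0.001]
contact_force: [-0.4, -0.4, -0.2]
opening: 0.0856
finger_force: 0.0
```

```bash
python3 -c "
from h import*;from station import r
go(r.observe(),[.543,-.148,.006],-.343)"
```

```text
t 1.8667 pos [ 0.5321 -0.1696  0.0967] F [-0.4 -0.4 -0.2] open 0.0856
shift [ 0.0041 -0.0224  0.0911] turn [-0.0164  0.0057  0.0255]
```

```bash
python3 -c "
from station import r
o=r.observe();print(o['q'].round(3),o['qvel'].round(3),o['ee_pos'],o['contact_force'])"
```

```text
[-0.318  0.21  -0.151  1.215  0.016  3.141] [ 0.003 -0.015  0.076  0.074  0.001 -0.001] [ 0.53210143 -0.16956134  0.09670801] [-0.39582221 -0.35416613 -0.16323913]
```

Joint 6 is at its limit, so I'll turn the tool about half a turn the other way, which gives the same grasp.

Request:
move_arm(
  deltas=[
    [0.0854,[0,0,0],[0,0,-0.124]],
    [0.0854,[0,0,0],[0,0,-0.248]],
    [0.0854,[0,0,0],[0,0,-0.372]],
    [0.0854,[0,0,0],[0,0,-0.496]],
    [0.0854,[0,0,0],[0,0,-0.62]],
  ],
)

```text
time: 2.28
ee_pos: [0.5352, -0.1704, 0.102]
eef_rot: [-0.007, 0.988, 0.154, 0.005]
contact_force: [0.1, -0.4, -0.9]
opening: 0.0852
finger_force: 0.0
```

Request:
move_arm(
  deltas=[
    [0.0854,[0,0,0],[0,0,-0.124]],
    [0.0854,[0,0,0],[0,0,-0.248]],
    [0.0854,[0,0,0],[0,0,-0.372]],
    [0.0854,[0,0,0],[0,0,-0.496]],
    [0.0854,[0,0,0],[0,0,-0.62]],
  ],
)

```text
time: 2.7
ee_pos: [0.5352, -0.1704, 0.102]
eef_rot: [-0.005, 0.894, 0.448, 0.007]
contact_force: [-0.2, -0.3, -0.9]
opening: 0.0854
finger_force: 0.0
```

Request:
move_arm(
  deltas=[
    [0.0854,[0,0,0],[0,0,-0.124]],
    [0.0854,[0,0,0],[0,0,-0.248]],
    [0.0854,[0,0,0],[0,0,-0.372]],
    [0.0854,[0,0,0],[0,0,-0.496]],
    [0.0854,[0,0,0],[0,0,-0.62]],
  ],
)

```text
time: 3.12
ee_pos: [0.5352, -0.1704, 0.102]
eef_rot: [-0.003, 0.715, 0.699, 0.008]
contact_force: [0.5, 0.2, -0.3]
opening: 0.085
finger_force: 0.0
```

Request:
move_arm(
  deltas=[
    [0.0854,[0,0,0],[0,0,-0.124]],
    [0.0854,[0,0,0],[0,0,-0.248]],
    [0.0854,[0,0,0],[0,0,-0.372]],
    [0.0854,[0,0,0],[0,0,-0.496]],
    [0.0854,[0,0,0],[0,0,-0.62]],
  ],
)

```text
time: 3.53
ee_pos: [0.5352, -0.1704, 0.102]
eef_rot: [-0.0, 0.467, 0.884, 0.008]
contact_force: [-0.4, -0.8, -0.0]
opening: 0.0855
finger_force: 0.0
```

```bash
python3 -c "
from h import*;from station import r
o=r.observe();print(o['q'].round(3));go(o,[.543,-.148,.06],-.343+np.pi)"
```

```text
[-0.318  0.207 -0.143  1.219  0.017  0.654]
t 3.5333 pos [ 0.5352 -0.1704  0.102 ] F [-0.4 -0.8 -0. ] open 0.0855
shift [0.0137 0.0185 0.0424] turn [ 0.0166 -0.0036 -0.6296]
```

Request:
move_arm(
  deltas=[
    [0.0854,[0.003,0.004,0.008],[0.003,-0.001,-0.124]],
    [0.0854,[0.006,0.008,0.016],[0.006,-0.002,-0.248]],
    [0.0854,[0.009,0.012,0.024],[0.01,-0.003,-0.372]],
    [0.0854,[0.012,0.016,0.032],[0.013,-0.003,-0.496]],
    [0.0854,[0.014,0.0185,0.042],[0.0166,-0.0036,-0.62]],
  ],
)

```text
time: 3.95
ee_pos: [0.5435, -0.1475, 0.0604]
eef_rot: [0.0, 0.175, 0.985, 0.0]
contact_force: [0.5, 0.2, -0.4]
opening: 0.0853
finger_force: 0.0
```

```bash
python3 -c "
from h import*;from station import r
o=r.observe();print(o['q'].round(3));go(o,[.543,-.148,.006],-.343+np.pi)"
```

```text
[-0.265  0.228 -0.209  1.133  0.     0.087]
t 3.95 pos [ 0.5435 -0.1475  0.0604] F [ 0.5  0.2 -0.4] open 0.0853
shift [ 0.0003 -0.0006  0.0544] turn [ 0.0001  0.0005 -0.0094]
```

Request:
move_arm(
  deltas=[
    [0.0854,[0,0,0.02],[0,0,-0.009]],
    [0.0854,[0,0,0.04],[0,0,-0.009]],
    [0.0854,[0,0,0.055],[0,0,-0.009]],
    [0.0854,[0,0,0.055],[0,0,-0.009]],
    [0.0854,[0,0,0.055],[0,0,-0.009]],
  ],
  force=40,
)

```text
time: 4.37
ee_pos: [0.5426, -0.1474, 0.0045]
eef_rot: [-0.001, 0.174, 0.985, 0.0]
contact_force: [0.4, -0.0, -0.7]
opening: 0.0855
finger_force: 0.0
```

Request:
move_arm(
  deltas=[
    [0.0,[0,0,0],[0,0,0]],
    [0.0,[0,0,0],[0,0,0]],
    [0.0,[0,0,0],[0,0,0]],
    [0.0,[0,0,0],[0,0,0]],
    [0.0,[0,0,0],[0,0,0]],
  ],
  force=40,
)

```text
time: 4.78
ee_pos: [0.5436, -0.147, 0.0046]
eef_rot: [-0.0, 0.173, 0.985, 0.0]
contact_force: [-0.3, -0.1, 0.1]
opening: 0.0257
finger_force: 0.0
```

Request:
move_arm(
  deltas=[
    [0.0,[0,0,0],[0,0,0]],
    [0.0,[0,0,0],[0,0,0]],
    [0.0,[0,0,-0.02],[0,0,0]],
    [0.0,[0,0,-0.05],[0,0,0]],
    [0.0,[0,0,-0.08],[0,0,0]],
  ],
  force=40,
)

```text
time: 5.2
ee_pos: [0.5422, -0.1466, 0.0839]
eef_rot: [-0.002, 0.173, 0.985, 0.0]
contact_force: [1.2, 0.0, -0.3]
opening: 0.0001
finger_force: 0.0
```

```bash
python3 - <<'E'
from h import*;from station import r
o=r.observe();print(o['q'].round(3),o['finger_force'])
y=.174;u=np.r_[np.cos(y),np.sin(y)];p=np.array([.5164,.155])+.035*u;print(p)
go(o,[*p,.16],y+np.pi)
E
```

```text
[-0.264  0.219 -0.168  1.188  0.     0.084] 0.0
[0.55087151 0.16105932]
t 5.2 pos [ 0.5422 -0.1466  0.0839] F [ 1.2  0.  -0.3] open 0.0001
shift [ 0.0972  0.2922 -0.0757] turn [ 0.0011 -0.0039 -0.5222]
```

The fingers closed on nothing, so I'll look.

```bash
python3 - <<'E'
from h import*;from station import r
import cv2,pickle
o=r.observe();print(o['opening'])
f=r.grab_frame("wrist");cv2.imwrite("pics/w2.png",f["img"]);pickle.dump((o,f),open("w2.pkl","wb"))
E
```

```text
5.189988012273458e-05
```

View pics/w2.png

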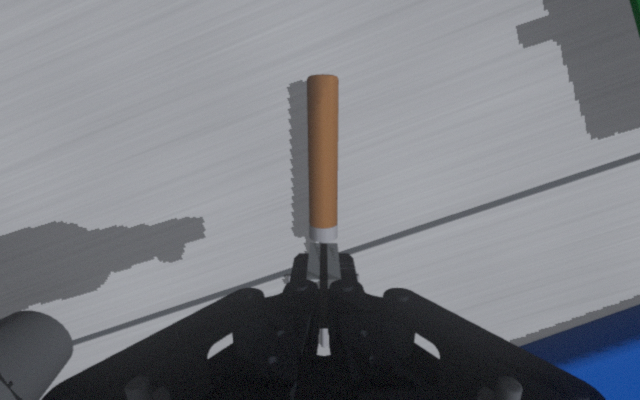

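The fork is still on the table and centred sideways under the tool. The handle's free end is at (323,75) and the ferrule end at about (323,243), partly beyond the fingertips. I'll work out where the pads were.

```bash
python3 - <<'E'
from h import*;import pickle
o,f=pickle.load(open("w2.pkl","rb"))
a,b=wray(o,f,(323,76),.012),wray(o,f,(323.5,243),.012)
d=a-b;print(a,b,np.linalg.norm(d),np.arctan2(d[1],d[0])-np.pi,(a+b)/2)
q=o["eef_rot"];R=Rn.from_quat(q[[1,2,3,0]])
print("tool coords",R.inv().apply(a-o["ee_pos"]),R.inv().apply(b-o["ee_pos"]))
W=np.linalg.inv(f["T_tool_cam"])
for z in(0,-.019):
  c=W[:3,:3]@[0,0,z]+W[:3,3];print((f["mtx"]@c/c[2])[:2])
E
```

```text
[ 0.45087534 -0.11346248  0.012     ] [ 0.57848802 -0.15917657  0.012     ] 0.13555358875091603 -0.34398358761803083 [ 0.51468168 -0.13631953  0.012     ]
tool coords [9.69163492e-02 2.07759033e-05 7.23252784e-02] [-0.038635    0.0005871   0.07178934]
[322.82596736 232.81838369]
[322.81124159 245.67242127]
```

```bash
python3 - <<'E'
import pickle,cv2
o,f=pickle.load(open("w2.pkl","rb"))
print(f["mtx"])
cv2.imwrite("pics/w2c.png",cv2.resize(f["img"][200:330,250:400],None,fx=4.5,fy=4.5,interpolation=cv2.INTER_CUBIC))
E
```

```text
[[313.58057595   0.         323.17973654]
 [  0.         313.58057595 202.23187854]
 [  0.           0.           1.        ]]
```

View pics/w2c.png

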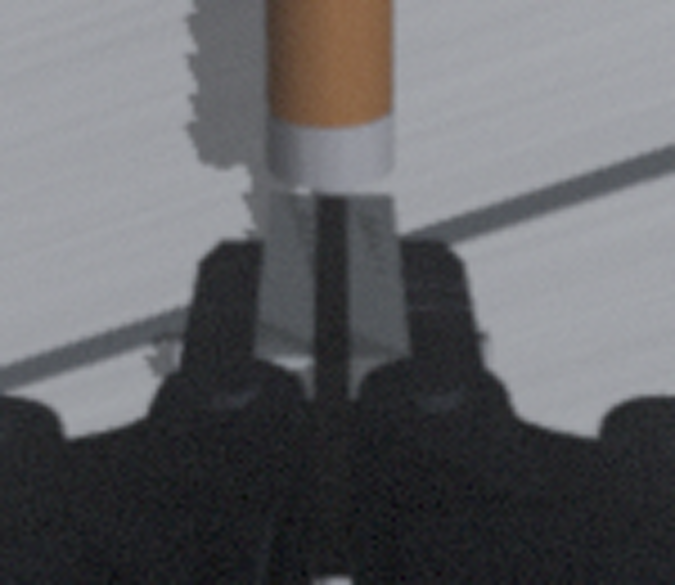

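The handle and ferrule end aren't hidden by the fingertips. The pad tips show at row 243, where a tip at the TCP would show at about row 214. The open-pad spacing in the earlier wrist picture gives the same result: the physical tips end about 40 mm short of the reported TCP. So the fingers closed above the handle. I'll go down by feel with the fingers partly open.

Request:
move_arm(
  deltas=[
    [0.06,[0,0,0],[0,0,0]],
    [0.06,[0,0,0],[0,0,0]],
    [0.06,[0,0,0.02],[0,0,0]],
    [0.06,[0,0,0.045],[0,0,0]],
    [0.06,[0,0,0.07],[0,0,0]],
  ],
)

```text
time: 5.67
ee_pos: [0.5427, -0.1468, 0.0121]
eef_rot: [-0.001, 0.173, 0.985, 0.0]
contact_force: [0.1, 0.1, -0.9]
opening: 0.0595
finger_force: 0.0
```

Request:
move_arm(
  deltas=[
    [0.06,[0,0,0.005],[0,0,0]],
    [0.06,[0,0,0.01],[0,0,0]],
    [0.06,[0,0,0.015],[0,0,0]],
    [0.06,[0,0,0.02],[0,0,0]],
    [0.06,[0,0,0.02],[0,0,0]],
  ],
)

```text
time: 6.08
ee_pos: [0.5434, -0.1469, -0.0061]
eef_rot: [-0.0, 0.173, 0.985, 0.0]
contact_force: [0.2, -0.3, -0.1]
opening: 0.06
finger_force: 0.0
```

```bash
python3 - <<'E'
from h import*;from station import r
import cv2,pickle
o=r.observe();go(o,[.543,-.148,-.03],-.343+np.pi)
f=r.grab_frame("wrist");cv2.imwrite("pics/w3.png",f["img"]);pickle.dump((o,f),open("w3.pkl","wb"))
E
```

```text
t 6.0833 pos [ 0.5434 -0.1469 -0.0061] F [ 0.2 -0.3 -0.1] open 0.06
shift [-0.     -0.0011  0.0239] turn [ 0.0003 -0.0011 -0.0052]
```

View pics/w3.png

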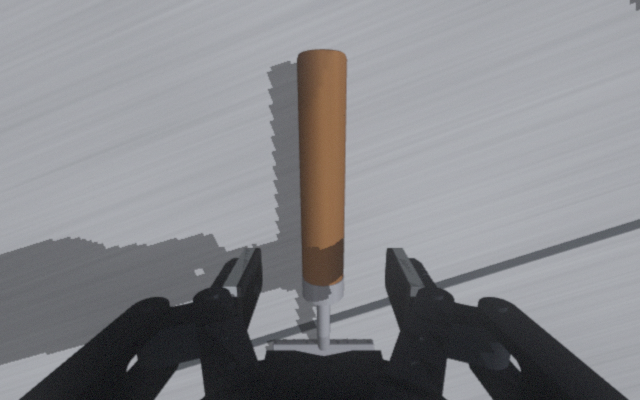

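With the TCP at −6 mm there is still no contact, so the tips do end well short of it. The handle, at columns 300–345, lies between the pads, at columns 260 and 388. I'll keep going down by feel.

Request:
move_arm(
  deltas=[
    [0.045,[0,0,0.004],[0,0,0]],
    [0.045,[0,0,0.008],[0,0,0]],
    [0.045,[0,0,0.012],[0,0,0]],
    [0.045,[0,0,0.016],[0,0,0]],
    [0.045,[0,0,0.02],[0,0,0]],
  ],
)

```text
time: 6.55
ee_pos: [0.5432, -0.1469, -0.0264]
eef_rot: [-0.001, 0.173, 0.985, 0.0]
contact_force: [-0.1, -0.1, 0.1]
opening: 0.045
finger_force: 0.0
```

Request:
move_arm(
  deltas=[
    [0.045,[0,0,0.001],[0,0,0]],
    [0.045,[0,0,0.002],[0,0,0]],
    [0.045,[0,0,0.003],[0,0,0]],
    [0.045,[0,0,0.004],[0,0,0]],
    [0.045,[0,0,0.005],[0,0,0]],
  ],
)

```text
time: 6.97
ee_pos: [0.5433, -0.1469, -0.0309]
eef_rot: [-0.0, 0.173, 0.985, 0.0]
contact_force: [0.0, 0.6, -0.7]
opening: 0.0446
finger_force: 0.0
```

Request:
move_arm(
  deltas=[
    [0.045,[0,0,0.001],[0,0,0]],
    [0.045,[0,0,0.002],[0,0,0]],
    [0.045,[0,0,0.003],[0,0,0]],
    [0.045,[0,0,0.004],[0,0,0]],
    [0.045,[0,0,0.005],[0,0,0]],
  ],
)

```text
time: 7.38
ee_pos: [0.5432, -0.1469, -0.0361]
eef_rot: [-0.001, 0.173, 0.985, 0.0]
contact_force: [-0.1, -0.0, -0.2]
opening: 0.045
finger_force: 0.0
```

Request:
move_arm(
  deltas=[
    [0.045,[0,0,0.001],[0,0,0]],
    [0.045,[0,0,0.002],[0,0,0]],
    [0.045,[0,0,0.003],[0,0,0]],
    [0.045,[0,0,0.003],[0,0,0]],
    [0.045,[0,0,0.003],[0,0,0]],
  ],
)

```text
time: 7.8
ee_pos: [0.5432, -0.1469, -0.0391]
eef_rot: [-0.001, 0.173, 0.985, 0.0]
contact_force: [0.9, -0.0, 0.0]
opening: 0.0451
finger_force: 0.0
```

Request:
move_arm(
  deltas=[
    [0.0,[0,0,0],[0,0,0]],
    [0.0,[0,0,0],[0,0,0]],
    [0.0,[0,0,0],[0,0,0]],
    [0.0,[0,0,0],[0,0,0]],
    [0.0,[0,0,0],[0,0,0]],
  ],
  force=40,
)

```text
time: 8.22
ee_pos: [0.5442, -0.1473, -0.0378]
eef_rot: [0.001, 0.173, 0.985, 0.0]
contact_force: [-1.4, 0.4, 6.0]
opening: 0.0227
finger_force: 41.6
```

The fork is gripped, and the tips touch the table at TCP z = −38 mm. That makes tip = TCP + 38 mm. I'll regrip 6 mm higher so the handle can go deeper in the trough before the fingers meet the walls.

Request:
move_arm(
  deltas=[
    [0.035,[0,0,0],[0,0,0]],
    [0.035,[0,0,-0.003],[0,0,0]],
    [0.035,[0,0,-0.007],[0,0,0]],
    [0.035,[0,0,-0.007],[0,0,0]],
    [0.0,[0,0,-0.007],[0,0,0]],
  ],
  force=40,
)

```text
time: 8.63
ee_pos: [0.5435, -0.1469, -0.0317]
eef_rot: [-0.0, 0.173, 0.985, 0.0]
contact_force: [0.3, 0.7, -0.3]
opening: 0.024
finger_force: 0.0
```

Request:
move_arm(
  deltas=[
    [0.0,[0,0,0],[0,0,0]],
    [0.0,[0,0,0],[0,0,0]],
    [0.0,[0,0,0],[0,0,0]],
    [0.0,[0,0,-0.01],[0,0,0]],
    [0.0,[0,0,-0.03],[0,0,0]],
  ],
  force=40,
)

```text
time: 9.05
ee_pos: [0.5408, -0.1462, -0.0041]
eef_rot: [-0.003, 0.173, 0.985, 0.001]
contact_force: [0.1, -0.3, -0.6]
opening: 0.0225
finger_force: 39.4
```

Request:
move_arm(
  deltas=[
    [0.0,[0,0,-0.025],[0,0,0]],
    [0.0,[0,0,-0.05],[0,0,0]],
    [0.0,[0,0,-0.075],[0,0,0]],
    [0.0,[0,0,-0.1],[0,0,0]],
    [0.0,[0,0,-0.12],[0,0,0]],
  ],
  force=40,
)

```text
time: 9.47
ee_pos: [0.5434, -0.147, 0.1201]
eef_rot: [-0.0, 0.173, 0.985, 0.0]
contact_force: [0.8, 0.0, -1.1]
opening: 0.0222
finger_force: 39.4
```

```bash
python3 - <<'E'
from h import*;from station import r
o=r.observe();print(o['q'].round(3),o['finger_force'])
y=.174;u=np.r_[np.cos(y),np.sin(y)];p=np.array([.5164,.155])+.035*u;print(p)
go(o,[*p,.12],y+np.pi)
E
```

```text
[-0.264  0.206 -0.104  1.261  0.     0.084] 39.41423714160919
[0.55087151 0.16105932]
t 9.4667 pos [ 0.5434 -0.147   0.1201] F [ 0.8  0.  -1.1] open 0.0222
shift [0.0981 0.2921 0.0003] turn [ 6.000e-04 -3.000e-04 -5.223e-01]
```

Request:
move_arm(
  deltas=[
    [0.0,[0.01,0.03,0],[0,0,-0.05]],
    [0.0,[0.02,0.06,0],[0,0,-0.1]],
    [0.0,[0.03,0.09,0],[0,0,-0.16]],
    [0.0,[0.04,0.12,0],[0,0,-0.21]],
    [0.0,[0.05,0.15,0],[0,0,-0.26]],
  ],
)

```text
time: 9.88
ee_pos: [0.547, 0.0123, 0.1183]
eef_rot: [-0.001, 0.043, 0.999, 0.0]
contact_force: [1.3, 0.3, -1.5]
opening: 0.0223
finger_force: 39.6
```

```bash
python3 - <<'E'
from h import*;from station import r
go(r.observe(),[.5509,.161,.12],.174+np.pi)
E
```

```text
t 9.8833 pos [0.547  0.0123 0.1183] F [ 1.3  0.3 -1.5] open 0.0223
shift [ 0.0089  0.1484 -0.0016] turn [ 0.0008 -0.0015 -0.2603]
```

Request:
move_arm(
  deltas=[
    [0.0,[0.002,0.035,0],[0,0,-0.06]],
    [0.0,[0.004,0.07,0],[0,0,-0.12]],
    [0.0,[0.006,0.105,0],[0,0,-0.18]],
    [0.0,[0.009,0.135,0],[0,0,-0.24]],
    [0.0,[0.009,0.148,0],[0,0,-0.26]],
  ],
)

```text
time: 10.3
ee_pos: [0.5509, 0.1627, 0.1181]
eef_rot: [-0.001, -0.089, 0.996, 0.001]
contact_force: [-0.3, -1.2, -1.6]
opening: 0.0223
finger_force: 39.6
```

```bash
python3 - <<'E'
from h import*;from station import r
import cv2,pickle
o=r.observe();go(o,[.5509,.161,.12],.174+np.pi)
f=r.grab_frame("wrist");cv2.imwrite("pics/w4.png",f["img"]);pickle.dump((o,f),open("w4.pkl","wb"))
E
```

```text
t 10.3 pos [0.5509 0.1627 0.1181] F [-0.3 -1.2 -1.6] open 0.0223
shift [ 0.0003 -0.0016 -0.0019] turn [ 0.0019 -0.0016  0.0034]
```

View pics/w4.png

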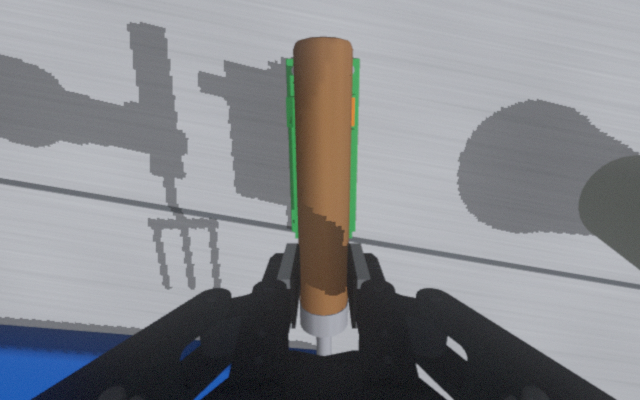

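The handle sits over the holder. Foot corners show at about (287,58), (359,58), (354,237) and (295,238). The handle's free end is at (323,42) and the ferrule end at (324,325). I'll check the numbers.

```bash
python3 - <<'E'
from h import*;import pickle
o,f=pickle.load(open("w4.pkl","rb"))
P=[wray(o,f,p,.006) for p in[(287,58),(359,58),(354,237),(295,238)]]
for i in range(4):print(P[i].round(4),np.linalg.norm(P[i]-P[(i+1)%4]).round(4))
c=np.mean(P,0);d=P[0]+P[1]-P[2]-P[3];print("holder",c,np.arctan2(d[1],d[0])-np.pi)
l=P[0]+P[3]-P[1]-P[2]
for z in(.158,.164,.17):
  a,b=wray(o,f,(323,42),z),wray(o,f,(324,320),z);d=a-b
  print(z,a,b,np.linalg.norm(d),np.arctan2(d[1],d[0])-np.pi)
E
```

```text
[0.443  0.1126 0.006 ] 0.0616
[0.4321 0.1732 0.006 ] 0.1651
[0.5945 0.2028 0.006 ] 0.0593
[0.606  0.1447 0.006 ] 0.1661
holder [0.51890178 0.15833458 0.006     ] -6.095831945966923
0.158 [0.45349696 0.14545355 0.158     ] [0.58330096 0.1693841  0.158     ] 0.1319914720373833 -6.10087325235871
0.164 [0.45460738 0.1456409  0.164     ] [0.57885415 0.16854693 0.164     ] 0.12634059626512717 -6.10087325235871
0.17 [0.4557178  0.14582824 0.17      ] [0.57440735 0.16770975 0.17      ] 0.12068972049287094 -6.10087325235871
```

```bash
python3 - <<'E'
from h import*;import pickle
o,f=pickle.load(open("w4.pkl","rb"))
P=[wray(o,f,p,z) for p,z in[((287,58),.006),((359,58),.006),((354,237),.069),((295,238),.069)]]
A=(P[0]+P[1])/2;B=(P[2]+P[3])/2;d=(B-A)[:2];print(np.linalg.norm(P[2]-P[3]),np.linalg.norm(d),np.arctan2(d[1],d[0]))
u=d/np.linalg.norm(d);print("centre",A[:2]+.08*u,B[:2]-.06*u)
E
```

```text
0.046500637348459904 0.1390117403321381 0.185794458871122
centre [0.51619001 0.15769356] [0.51521875 0.157511  ]
```

The two estimates agree: the holder is at about (0.516, 0.157) with yaw 0.18, and the handle's middle is 2.5 mm too far along +x. I'll correct that and lower.

Request:
move_arm(
  deltas=[
    [0.0,[0.0025,0,0.015],[0,0,0]],
    [0.0,[0.0025,0,0.033],[0,0,0]],
    [0.0,[0.0025,0,0.05],[0,0,0]],
    [0.0,[0.0025,0,0.065],[0,0,0]],
    [0.0,[0.0025,0,0.072],[0,0,0]],
  ],
)

```text
time: 10.77
ee_pos: [0.5481, 0.1583, 0.0446]
eef_rot: [-0.002, -0.085, 0.996, 0.001]
contact_force: [-0.5, 3.6, 2.3]
opening: 0.0221
finger_force: 40.6
```

Request:
move_arm(
  deltas=[
    [0.0,[0,0,0.003],[0,0,0]],
    [0.0,[0,0,0.006],[0,0,0]],
    [0.0,[0,0,0.009],[0,0,0]],
    [0.0,[0,0,0.01],[0,0,0]],
    [0.0,[0,0,0.01],[0,0,0]],
  ],
)

```text
time: 11.18
ee_pos: [0.5497, 0.1591, 0.037]
eef_rot: [0.0, -0.086, 0.996, 0.001]
contact_force: [-0.7, 4.8, 1.9]
opening: 0.0221
finger_force: 40.8
```

```bash
python3 - <<'E'
from h import*;from station import r
import cv2
o=r.observe();go(o,[.548,.161,.034],.18+np.pi)
f=r.grab_frame("side");cv2.imwrite("pics/s2.png",cv2.resize(f["img"][170:300,230:400],None,fx=4.5,fy=4.5,interpolation=cv2.INTER_CUBIC))
E
```

```text
t 11.1833 pos [0.5497 0.1591 0.037 ] F [-0.7  4.8  1.9] open 0.0221
shift [0.0013 0.0022 0.003 ] turn [ 0.0011  0.0005 -0.0084]
```

View pics/s2.png

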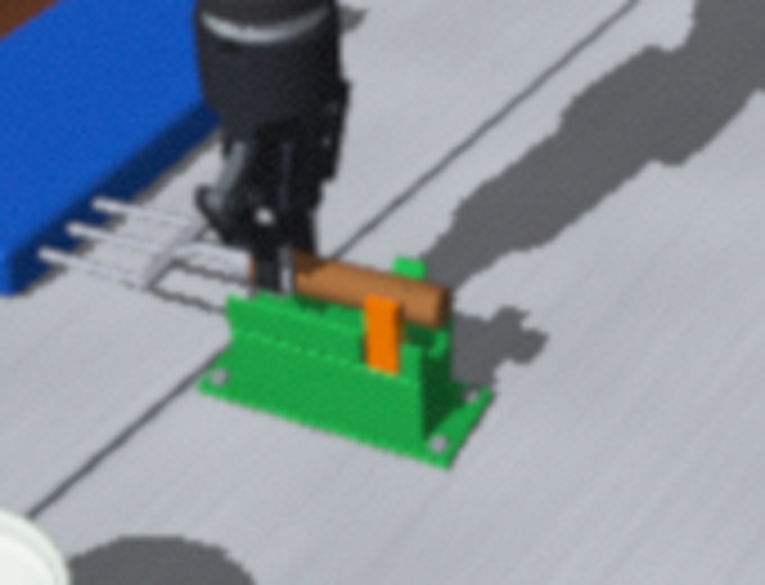

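The side view shows the handle lying over the trough between the prong and the orange jaw, with the tines out the other end. The +y force of about 5 N means it rubs the prong, so I'll shift +2 mm in y, lower a little and release.

Request:
move_arm(
  deltas=[
    [0.0,[0.001,0.001,0],[0,0,0]],
    [0.0,[0.001,0.002,0],[0,0,0]],
    [0.0,[0.001,0.002,0.001],[0,0,0]],
    [0.0,[0.001,0.002,0.003],[0,0,0]],
    [0.0,[0.001,0.002,0.003],[0,0,0]],
  ],
)

```text
time: 11.65
ee_pos: [0.5481, 0.1606, 0.0331]
eef_rot: [-0.0, -0.086, 0.996, 0.0]
contact_force: [2.5, 0.0, 3.8]
opening: 0.0222
finger_force: 40.1
```

```bash
python3 -c "
from h import*;from station import r
o=r.observe();go(o,[.548,.161,.034],.18+np.pi)"
```

```text
t 11.65 pos [0.5481 0.1606 0.0331] F [2.5 0.  3.8] open 0.0222
shift [ 0.      0.0004 -0.0009] turn [ 0.0007 -0.0003 -0.0085]
```

Request:
move_arm(
  deltas=[
    [0.04,[0,0,0],[0,0,0]],
    [0.045,[0,0,0],[0,0,0]],
    [0.045,[0,0,0],[0,0,0]],
    [0.045,[0,0,-0.02],[0,0,0]],
    [0.045,[0,0,-0.05],[0,0,0]],
  ],
)

```text
time: 12.07
ee_pos: [0.545, 0.1599, 0.0802]
eef_rot: [-0.004, -0.086, 0.996, -0.0]
contact_force: [0.9, 0.2, 0.3]
opening: 0.0449
finger_force: 0.0
```

```bash
python3 - <<'E'
from h import*;from station import r
import cv2,pickle
y=.18;u=np.r_[np.cos(y),np.sin(y)];p=np.array([.5158,.1562])-.009*u;print(p)
o=r.observe();go(o,[*p,.07],y+np.pi)
f=r.grab_frame("wrist");cv2.imwrite("pics/w5.png",f["img"]);pickle.dump((o,f),open("w5.pkl","wb"))
E
```

```text
[0.50694541 0.15458873]
t 12.0667 pos [0.545  0.1599 0.0802] F [0.9 0.2 0.3] open 0.0449
shift [0.0383 0.0013 0.0105] turn [ 0.0001 -0.0083 -0.0082]
```

View pics/w5.png

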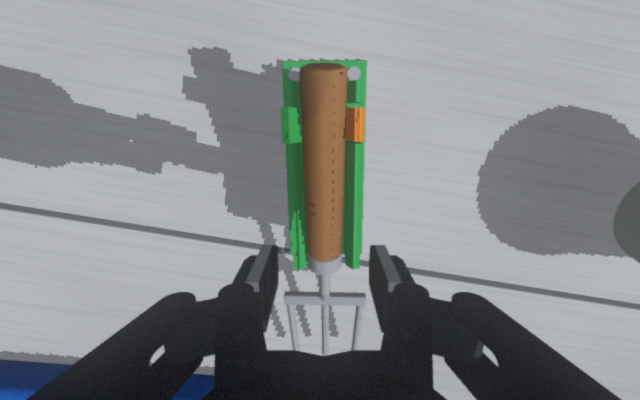

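The handle lies in the trough between the prong (282–300, 107–142) and the jaw (347–366, 105–142). Its free end is at row 66 and its ferrule end at about row 270. I'll check the along-trough position against the jaw.

```bash
python3 - <<'E'
from h import*;import pickle
o,f=pickle.load(open("w5.pkl","rb"))
y=.18;u=np.array([np.cos(y),np.sin(y)]);n=np.array([-u[1],u[0]]);c=np.array([.5158,.1562])
for nm,p,z in[("jaw near top",(356,142),.095),("prong near top",(291,142),.096),("jaw far",(356,105),.095),("foot far",(325,60),.006),("near end top",(325,269),.069),("ferrule end",(325,272),.056),("free end",(323,68),.076),("handle",(324,160),.08)]:
  w=wray(o,f,p,z)[:2]-c;print(nm,(w@u).round(4),(w@n).round(4))
E
```

```text
jaw near top -0.0268 0.0164
prong near top -0.0272 -0.0173
jaw far -0.0453 0.016
foot far -0.0794 0.0011
near end top 0.0603 -0.0
ferrule end 0.0696 -0.0
free end -0.0651 -0.0005
handle -0.0154 -0.0003
```

Everything agrees: jaw edge at −27 mm, foot end at −79 mm, handle centred. Next I'll close the fingers and move over x = −9 mm to press.

Request:
move_arm(
  deltas=[
    [0.0,[0.01,0,-0.015],[0,-0.008,-0.008]],
    [0.0,[0.025,0.001,-0.015],[0,-0.008,-0.008]],
    [0.0,[0.038,0.001,-0.01],[0,-0.008,-0.008]],
    [0.0,[0.038,0.001,0],[0,-0.008,-0.008]],
    [0.0,[0.038,0.001,0.01],[0,-0.008,-0.008]],
  ],
  force=40,
)

```text
time: 12.53
ee_pos: [0.5102, 0.1553, 0.0729]
eef_rot: [0.004, -0.09, 0.996, 0.001]
contact_force: [-0.1, -0.5, -1.0]
opening: 0.0002
finger_force: 0.0
```

```bash
python3 -c "
from h import*;from station import r
o=r.observe();go(o,[.507,.1546,.05],.18+np.pi)"
```

```text
t 12.5333 pos [0.5102 0.1553 0.0729] F [-0.1 -0.5 -1. ] open 0.0002
shift [ 0.0035 -0.0001  0.0228] turn [ 0.0009  0.0082 -0.    ]
```

Request:
move_arm(
  deltas=[
    [0.0,[0,0,0.005],[0,0,0]],
    [0.0,[0,0,0.01],[0,0,0]],
    [0.0,[0,0,0.014],[0,0,0]],
    [0.0,[0,0,0.016],[0,0,0]],
    [0.0,[0,0,0.018],[0,0,0]],
  ],
)

```text
time: 12.95
ee_pos: [0.5105, 0.1552, 0.0548]
eef_rot: [0.003, -0.09, 0.996, 0.001]
contact_force: [0.2, 0.6, 0.1]
opening: -0.0001
finger_force: 0.5
```

Request:
move_arm(
  deltas=[
    [0.0,[0,0,0.001],[0,0,0]],
    [0.0,[0,0,0.002],[0,0,0]],
    [0.0,[0,0,0.003],[0,0,0]],
    [0.0,[0,0,0.004],[0,0,0]],
    [0.0,[0,0,0.005],[0,0,0]],
  ],
)

```text
time: 13.37
ee_pos: [0.511, 0.1552, 0.0519]
eef_rot: [0.005, -0.09, 0.996, 0.001]
contact_force: [-3.5, -1.2, 12.1]
opening: -0.0
finger_force: 5.4
```

Request:
move_arm(
  deltas=[
    [0.0,[0,0,0.001],[0,0,0]],
    [0.0,[0,0,0.002],[0,0,0]],
    [0.0,[0,0,0.003],[0,0,0]],
    [0.0,[0,0,0.004],[0,0,0]],
    [0.0,[0,0,0.005],[0,0,0]],
  ],
)

```text
time: 13.78
ee_pos: [0.5116, 0.1555, 0.0471]
eef_rot: [0.005, -0.09, 0.996, 0.001]
contact_force: [-0.8, -1.2, 6.6]
opening: -0.0004
finger_force: 3.4
```

Request:
move_arm(
  deltas=[
    [0.0,[0,0,0.001],[0,0,0]],
    [0.0,[0,0,0.002],[0,0,0]],
    [0.0,[0,0,0.003],[0,0,0]],
    [0.0,[0,0,0.003],[0,0,0]],
    [0.0,[0,0,0.003],[0,0,0]],
  ],
)

```text
time: 14.2
ee_pos: [0.5112, 0.1556, 0.0436]
eef_rot: [0.005, -0.09, 0.996, 0.001]
contact_force: [-1.8, 0.4, 5.6]
opening: -0.0
finger_force: 2.9
```

Request:
move_arm(
  deltas=[
    [0.0,[0,0,0.001],[0,0,0]],
    [0.0,[0,0,0.002],[0,0,0]],
    [0.0,[0,0,0.003],[0,0,0]],
    [0.0,[0,0,0.004],[0,0,0]],
    [0.0,[0,0,0.004],[0,0,0]],
  ],
)

```text
time: 14.62
ee_pos: [0.5108, 0.1556, 0.039]
eef_rot: [0.004, -0.09, 0.996, 0.001]
contact_force: [-0.9, -0.1, 3.7]
opening: -0.0001
finger_force: 2.0
```

Request:
move_arm(
  deltas=[
    [0.0,[0,0,0.001],[0,0,0]],
    [0.0,[0,0,0.002],[0,0,0]],
    [0.0,[0,0,0.003],[0,0,0]],
    [0.0,[0,0,0.003],[0,0,0]],
    [0.0,[0,0,0.003],[0,0,0]],
  ],
)

```text
time: 15.03
ee_pos: [0.5109, 0.1556, 0.0377]
eef_rot: [0.005, -0.09, 0.996, 0.001]
contact_force: [-7.5, -1.1, 19.0]
opening: -0.0001
finger_force: 9.2
```

Request:
move_arm(
  deltas=[
    [0.0,[0,0,0.001],[0,0,0]],
    [0.0,[0,0,0.002],[0,0,0]],
    [0.0,[0,0,0.003],[0,0,0]],
    [0.0,[0,0,0.003],[0,0,0]],
    [0.0,[0,0,0.003],[0,0,0]],
  ],
)

```text
time: 15.45
ee_pos: [0.5101, 0.1555, 0.0351]
eef_rot: [0.004, -0.09, 0.996, 0.001]
contact_force: [-10.7, -1.0, 23.4]
opening: -0.0
finger_force: 11.7
```

Request:
move_arm(
  deltas=[
    [0.0,[0.001,0,0.0005],[0,0,0]],
    [0.0,[0.0015,0,0.001],[0,0,0]],
    [0.0,[0.0015,0,0.0015],[0,0,0]],
    [0.0,[0.0015,0,0.002],[0,0,0]],
    [0.0,[0.0015,0,0.002],[0,0,0]],
  ],
)

```text
time: 15.87
ee_pos: [0.5096, 0.1554, 0.0337]
eef_rot: [0.005, -0.09, 0.996, 0.001]
contact_force: [-9.6, -0.9, 25.2]
opening: 0.0
finger_force: 12.7
```

Request:
move_arm(
  deltas=[
    [0.0,[0,0,0.0005],[0,0,0]],
    [0.0,[0,0,0.001],[0,0,0]],
    [0.0,[0,0,0.0015],[0,0,0]],
    [0.0,[0,0,0.002],[0,0,0]],
    [0.0,[0,0,0.002],[0,0,0]],
  ],
)

```text
time: 16.28
ee_pos: [0.5097, 0.1555, 0.0335]
eef_rot: [0.006, -0.09, 0.996, 0.001]
contact_force: [-15.1, -3.3, 38.7]
opening: 0.0
finger_force: 19.3
```

The force rose from 25 to 39 N with only 0.2 mm of motion, so that is the stop. I'll back off and look.

Request:
move_arm(
  deltas=[
    [0.0,[0,0,-0.005],[0,0,0]],
    [0.0,[0,0,-0.02],[0,0,0]],
    [0.0,[0,0,-0.05],[0,0,0]],
    [0.0,[0,0,-0.08],[0,0,0]],
    [0.0,[0,0,-0.08],[0,0,0]],
  ],
)

```text
time: 16.7
ee_pos: [0.5114, 0.1556, 0.1139]
eef_rot: [0.008, -0.09, 0.996, 0.001]
contact_force: [-0.3, -0.5, 0.9]
opening: 0.0
finger_force: 0.0
```

```bash
python3 - <<'E'
from h import*;from station import r
import cv2,pickle
o=r.observe();print(o["ee_pos"],o["contact_force"].round(1))
f=r.grab_frame("wrist");s=r.grab_frame("side");pickle.dump((o,f),open("w6.pkl","wb"))
a=cv2.resize(f["img"][20:340,200:460],None,fx=1.5,fy=1.5);b=cv2.resize(s["img"][200:290,260:350],(400,480),interpolation=cv2.INTER_CUBIC)
cv2.imwrite("pics/c6.png",np.hstack([a,b]));print(a.shape)
E
```

```text
[0.51140821 0.15560314 0.11385565] [-0.3 -0.5  0.9]
(480, 390, 3)
```

View pics/c6.png

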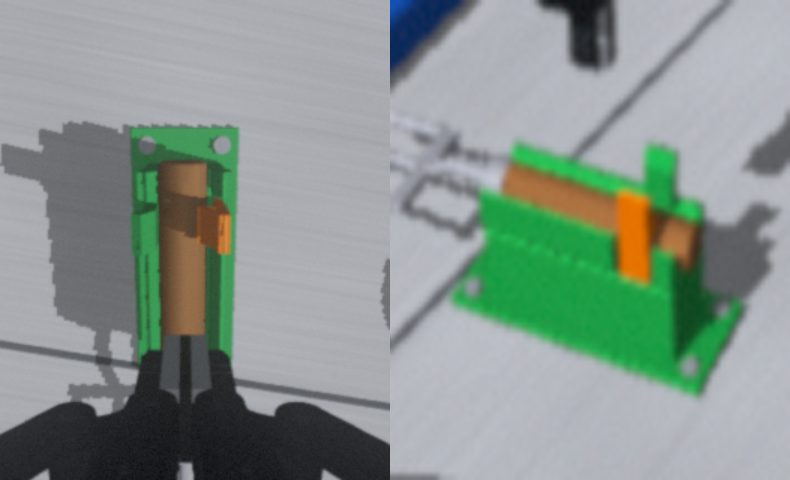

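The jaw's nose is over the handle, and the handle lies in the trough with the tines out the far end. One check of the along-trough position and level.

```bash
python3 - <<'E'
from h import*;import pickle
o,f=pickle.load(open("w6.pkl","rb"))
y=.18;u=np.array([np.cos(y),np.sin(y)]);n=np.array([-u[1],u[0]]);c=np.array([.5158,.1562])
P=lambda a,b:(200+a/1.5,20+b/1.5)
for nm,p,z in[("free end top",P(183,163),.070),("foot far",P(184,127),.006),("nose tip",P(197,230),.073),("jaw top near",P(225,254),.095),("jaw out",P(231,230),.095)]:
  w=wray(o,f,p,z)[:2]-c;print(nm,(w@u).round(4),(w@n).round(4))
im=f["img"]
for row in(135,185,235):   # apparent handle width -> height of top along the handle
  h=cv=None
  import cv2
  hs=cv2.cvtColor(im,cv2.COLOR_BGR2HSV)[row,290:350];k=np.where((hs[:,0]<16)&(hs[:,1]>70))[0]
  print(row,k.min()+290,k.max()+290,len(k))
E
```

```text
free end top -0.0637 -0.0
foot far -0.0795 0.0005
nose tip -0.0328 0.0066
jaw top near -0.0269 0.0183
jaw out -0.0376 0.0205
135 306 337 32
185 309 349 36
235 308 335 26
```

The nose tip is at y = 6.6 mm (6 when shut) and the handle's middle is about 1 mm off. During the press, travel against the pin matched its 6 mm stroke before the hard stop. Handing in.

```bash
python3 -c "
from station import r
print(r.finish_job())"
```

```text
the job is handed in; nothing more can be done
None
```

I put the fork in the holder, pressed it down to the stop at a peak of about 39 N, released it and handed the job in. My last checks showed the jaw shut over the handle and the handle's middle about 1 mm from the trough's middle; the hand-in call did not return a verdict.

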